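Loosen the knurled locking ring and push the length stop home

TASK

Re-set the length stop of the sawing jig for short pieces. With a fingertip run along its knurled rim, roll the big locking ring anticlockwise (seen from above) by two full turns to loosen it, until its groove has come round to the index line for the second time; only then push the wooden stop plate in along its bar until it stops against the bridge. Grasp and lift nothing, and leave the can, the offcut and the cup where they stand.

Things in the scene. Friction and masses are not known exactly. Their poses are not given: they have to be found in the camera images.
- jig: Sawing jig screwed to the bench: plywood board 160 (x) x 440 (y) x 12 mm; origin at the centre of its underside, below the ring's axis, z up; yaw up to 0.5 rad either way. On it an aluminium bridge 84 (x) x 120 (y) mm, top 42 mm above the bench, with a neck 44 mm across and 12 mm high under the ring. A dark index line on the board's -x edge points at the ring's axis.
- ring_top (a point): Point on the locking ring's vertical axis at its top face; turns with it. The ring is a flat steel disc from 54 to 76 mm above the bench, 91 mm across over 36 small upright ridges on its rim; a stud 24 mm thick stands 7 mm out of its middle. A dark radial groove 6 mm wide in its top face, on the ring's own -x side, points at the start to the jig's -x, over the index line.
- lock_ring (a joint): Turn of the locking ring in rad: 0 at the start (tight, an end stop), growing anticlockwise seen from above (loosening); 12.57 after two full turns; it could go on to 31. A tenth of a turn more or less does no harm. It keeps its height, turns with a steady drag of 0.05 N m (about 1.1 N at the rim) and stays where it is left.
- stop_face (a point): Centre of the outer face (towards the jig's +y) of the wooden stop plate, 31 mm above the bench; axes as the jig's. The plate is 100 (jig x) x 14 (jig y) mm and reaches from 13 to 49 mm above the bench. It sits on a flat steel bar 36 mm wide that runs along the jig's y under the bridge and comes out beyond it as the plate is pushed.
- stop (a joint): Travel of the stop plate in m along the jig's -y, towards the bridge: 0 to 0.035 at the start, 0.088 when home (an end stop: its dark bracket meets the bridge). It slides with about 4 N of drag and stays where it is left. The tight ring does not hold it: take care not to shift it before the ring is loosened.
- spray_can: Loose spray can, 52 mm across, 120 mm tall, origin at the centre of its foot. Stays where it is.
- offcut: Loose piece of wood 45 x 110 x 30 mm high, origin at the centre of its underside. Stays where it is.
- screw_cup: Loose steel cup, 68 mm across, 60 mm tall, origin at the centre of its foot. Stays where it is.

How it is judged:
By the outcome, as a careful person would: the job done as asked, in the order asked, and still so for the second after the job is handed in, with the robot touching nothing.
It also fails if it takes over 64 s, if anything falls off the work surface, if the arm or the gripper's body presses on something with over 40 N, if the wrist force passes 120 N, or if a joint passes its speed limit or range.

ROBOT

A 6-joint arm with a two-finger parallel gripper is mounted at the origin on the work surface. World frame = base frame: x ahead of the robot, y to its left, z up, the work surface at z = 0. Lengths are in mm, angles in rad, forces in N, time in s.
With the tool pointing down it reaches from about 400 to 925 mm from the base axis. Payload 12.5 kg.
Tool frame: the origin (TCP) lies between the finger pads; the fingertips stand 25 mm ahead of it and the grasp point (between the pads) lies 6 mm ahead of it; z points along the fingers, y is the line along which they close (so a half turn about z gives the same grasp; the last joint's range is limited). The gripper opens to 95 mm and grips with 3 to 60 N. Pads are 20 mm wide; open, the fingers measure 119 mm over their backs; the gripper's body (75 mm by 180 mm) begins 59 mm behind the grasp point.
Start: joints at [-1.372, 0.491, 1.559, -0, 1.092, -0.106], TCP at [187.587, -596.203, 217.461] pointing down, gripper open.
Joint ranges: [-3.1, 3.1], [-0.84, 2.19], [0.05, 2.79], [-1.13, 4.28], [0.06, 2.93], [-2.69, 2.69]. Speed limits (rad/s): [2.22, 2.22, 2.79, 3.14, 3.14, 3.14].

INTERFACE

Orientations are given as [roll, pitch, yaw] about the fixed x, y, z axes, in that order (R = Rz(yaw) Ry(pitch) Rx(roll)).
In Python, from cell import state, read_camera, job_done, cut_out gives the robot as it stands. The module is installed in compiled form; this text tells all that it offers.
- The arm moves only by the tool jog_arm, never from a script. Its argument "motion" is a list of rows, each a list of 2 entries, a list of its own where there are three numbers: the shift along the tool's x, y, z in mm, then the turn about the tool's z in rad. A call has 1 to 5 rows; each row is the pose to reach, as a shift and turn from the pose commanded when the call began, along the tool's axes at that moment; what a row does not reach only later rows make up. A row lasts 1/10 s, in which the tool goes at most 50 mm and 8.59 degrees, less where a joint would pass 70% of its speed; a pose out of reach is approached as far as the arm can. A call with a gripper value outside its range is refused whole. "grip" is the closure, from 0 (fully open) to 1 (shut), set as the call begins (left out, the last holds). The fingers move at their own pace and stop on an object; the grip force is fixed at half the most. Time passes only in rows, so rows that repeat a pose let the fingers close. It gives the time, the measured TCP pose, the force, the opening and the grip force at its end, in the units of the state.
- state(): the state, without advancing time (a new reading comes with each control period).
- read_camera(name): name is "scene" or "top"; returns a dict with "img" (400x640x3 uint8, blue, green, red), "vertical_fov" (degrees; the focal length in pixels is half the picture's height over the tangent of half this angle, whatever the lens; pixels are square), "cx", "cy" (the principal point, pixels), "extrinsics" (4x4, takes a point from camera to world coordinates). Camera axes: x right, y up, looking along -z (the intrinsics and any distortion apply to the point x, -y, -z); pixel columns grow to the right and rows downward; lengths in mm; the calibration is good to about 2 mm. A picture is of the moment at which its call begins. There is no depth.
- job_done(): hands the job in; it is judged then, once.
Trained networks look in a picture, given as the dict that the camera call returned (one of the last four; its "shot" number tells which), for a name from the list of things; names that differ only in an ending like _2 or _b are one class to them, and where a whole thing is asked for, a point or a joint stands for the part that bears it (a point fixed in the world has none). Each returns a list of dicts, best first, with "p" (0 to 1); they miss things now and then, are a little off and sometimes report something else, mostly with a low value. They report only what shows in the picture. A call takes as long as a camera call.
- cut_out(name, picture): "region" (400x640 bool, what is visible of it) and "box" ([left, top, right, bottom] in pixels, round what is visible of it).
The state is a dict: "t": time; "joints": joint angles; "qvel": joint speeds; "tau": joint torques, N m; "eef_pos": TCP position; "tcp_rot": TCP orientation; "ft_force": force on the tool from outside, world axes, zero at the start; "moment": the same for the moment, N m; "opening": opening from 0.0 (shut) to 1.0 (fully open); "grip_force": force on a finger pad.
Only numpy, scipy, OpenCV 4.12 (cv2) and the standard library are available. Lean on these libraries where they do the work, as an engineer would, in place of code of your own. Each camera call takes 0.05 s, during which the arm holds its last target. There are 200 camera calls.

## Working session

There is one attempt and no reset: what is moved stays moved. The work goes in short steps, Python scripts to look and compute and a tool call to move; the robot and the scene stay as the last step left them, time stands still between calls to the robot, and variables do not carry over. Pictures are saved under pics/ and viewed, at most 13 in all, crops included, and the job is handed in when it is done.

Besides the shell and the picture viewer there is one more tool, called after "Request:" in YAML: its name, and indented under it one key for each argument. jog_arm: Moves the arm, as the interface text tells. Its arguments: {"type":"object","properties":{"motion":{"type":"array"},"grip":{"type":"number"}},"required":["motion"]}

```bash
mkdir -p pics; cat > h.py <<'E'
import numpy as np, cv2
from cell import state, read_camera, job_done, cut_out
def f(p): return p["img"].shape[0]/2/np.tan(np.radians(p["vertical_fov"])/2)
def toz(p,u,v,z):
    E=np.array(p["extrinsics"]);d=E[:3,:3]@np.array([(u-p["cx"])/f(p),-(v-p["cy"])/f(p),-1.]);o=E[:3,3]
    return o+d*(z-o[2])/d[2]
def proj(p,X):
    E=np.array(p["extrinsics"]);c=E[:3,:3].T@(np.array(X,float)-E[:3,3])
    return np.array([p["cx"]+f(p)*c[0]/-c[2],p["cy"]-f(p)*c[1]/-c[2]])
E
cat > a.py <<'E'
from h import *
for n in ("scene","top"):
    p=read_camera(n);cv2.imwrite(f"pics/{n}1.png",p["img"]);print(n,{k:(np.round(v,3).tolist() if k!="img" else 0) for k,v in p.items()})
    for o,z in (("jig",12),("ring_top",76),("stop_face",49),("spray_can",120),("offcut",30),("screw_cup",60)):
        for r in cut_out(o,p)[:2]:
            m=r["region"];v,u=np.nonzero(m);print(o,round(r["p"],2),np.round(r["box"]).tolist(),m.sum(),np.round(toz(p,u.mean(),v.mean(),z)).tolist())
print(state())
E
python3 a.py
```

```text
scene {'img': 0, 'vertical_fov': 54.19, 'cx': 318.453, 'cy': 191.545, 'extrinsics': [[-0.538, -0.525, 0.659, 1153.476], [0.843, -0.352, 0.407, 284.264], [0.019, 0.775, 0.632, 576.975], [0.0, 0.0, 0.0, 1.0]], 'shot': 1}
jig 0.63 [197.0, 145.0, 396.0, 231.0] 7889 [557.0, -121.0, 12.0]
ring_top 0.97 [274.0, 149.0, 316.0, 180.0] 934 [578.0, -133.0, 76.0]
ring_top 0.52 [316.0, 200.0, 344.0, 243.0] 1062 [693.0, 29.0, 76.0]
stop_face 0.79 [248.0, 163.0, 362.0, 204.0] 946 [570.0, -56.0, 49.0]
stop_face 0.19 [234.0, 205.0, 290.0, 234.0] 1359 [739.0, -101.0, 49.0]
spray_can 0.64 [198.0, 157.0, 228.0, 214.0] 1435 [775.0, -182.0, 120.0]
offcut 0.77 [234.0, 208.0, 290.0, 233.0] 1350 [723.0, -115.0, 30.0]
screw_cup 0.6 [316.0, 202.0, 348.0, 244.0] 1148 [678.0, 21.0, 60.0]
top {'img': 0, 'vertical_fov': 50.584, 'cx': 321.87, 'cy': 208.957, 'extrinsics': [[0.029, 0.997, -0.067, 579.967], [-1.0, 0.03, 0.006, -30.152], [0.008, 0.067, 0.998, 918.294], [0.0, 0.0, 0.0, 1.0]], 'shot': 2}
ring_top 0.69 [356.0, 228.0, 401.0, 271.0] 1480 [562.0, -144.0, 76.0]
stop_face 0.61 [301.0, 225.0, 426.0, 287.0] 1465 
[... 290 characters left out ...]
 60.0]
{'t': 0.7, 'joints': array([-1.37159333e+00,  4.90867310e-01,  1.55890308e+00,  1.78154276e-05,
        1.09173165e+00, -1.05571470e-01]), 'qvel': array([-2.24972659e-03, -5.28639640e-05, -1.16176722e-03,  6.16404094e-04,
       -1.15225635e-04,  6.99487326e-04]), 'tau': array([-4.51909327e-04, -6.12333369e+01, -2.58393323e+01,  6.92005455e-02,
        4.44928673e-02, -2.52535989e-05]), 'eef_pos': array([ 187.5929289 , -596.19005689,  217.48019687]), 'tcp_rot': array([ 3.14150089e+00, -6.17488406e-06,  3.04766260e-01]), 'ft_force': array([-0.28325978,  0.04589365,  0.05592118]), 'moment': array([ 0.03000131,  0.03742831, -0.01593507]), 'grip_force': 0.0, 'opening': 1.0001082878440672}
```

```bash
python3 -c "
import cv2
a=cv2.imread('pics/top1.png')[130:330,250:510];cv2.imwrite('pics/t1c.png',cv2.resize(a,None,fx=3,fy=3,interpolation=2))
a=cv2.imread('pics/scene1.png')[110:270,170:430];cv2.imwrite('pics/s1c.png',cv2.resize(a,None,fx=3,fy=3,interpolation=2))"
```

```text
(no output)
```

View pics/t1c.png

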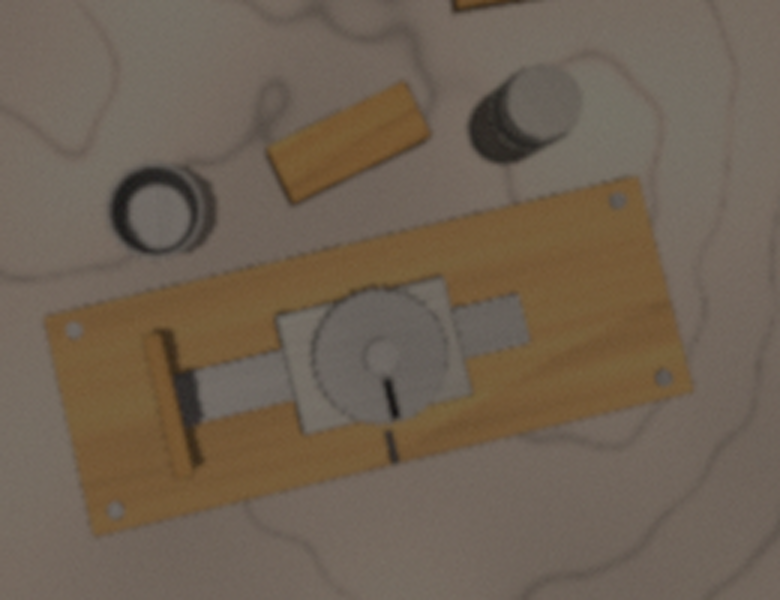

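View pics/s1c.png

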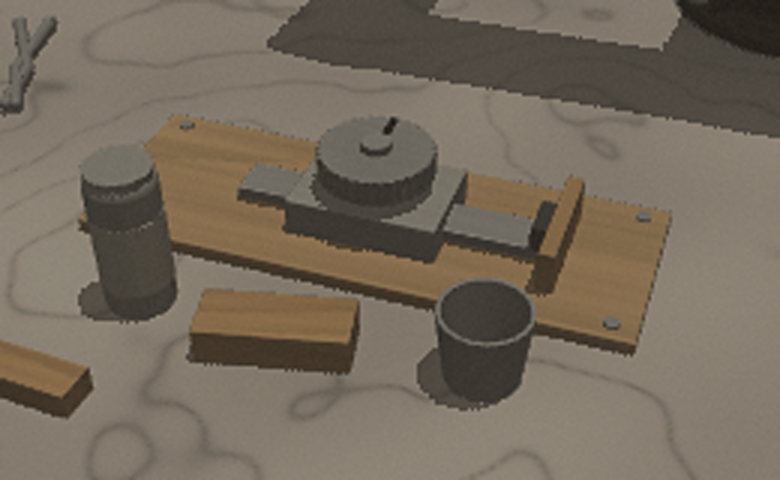

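The top view shows the ring (stud at ~(377,248)) with its groove over the index line (~(380,279)). The plate is on the left at ~(306,264), and the board corners are clear. The can, offcut and cup stand on the far +x side. I'll fit the jig pose from the corners in both views.

```bash
cat > b.py <<'E'
from h import *
from scipy.optimize import least_squares
T=read_camera("top");S=read_camera("scene")
c=lambda x,y,ox,oy:np.array([ox+(x+.5)/3-.5,oy+(y+.5)/3-.5])
L=[]
for (x,y),X in (((47,315),(80,220,12)),((638,177),(80,-220,12)),((692,390),(-80,-220,12)),((96,535),(-80,220,12)),((382,357),(0,0,83)),((391,447),(-65,0,12)),((278,315),(42,60,42)),((443,276),(42,-60,42)),((472,393),(-42,-60,42)),((302,432),(-42,60,42))): L.append((T,c(x,y,250,130),X))
for (x,y),X in (((670,212),(-80,220,12)),((632,350),(80,220,6)),((377,144),(0,0,83)),((178,118),(-80,-220,12)),((436,255),(42,60,27)),((467,175),(-42,60,42))): L.append((S,c(x,y,170,110),X))
def W(q,X):
    s,k=np.sin(q[2]),np.cos(q[2]);return [q[0]+k*X[0]-s*X[1],q[1]+s*X[0]+k*X[1],X[2]]
for sel in ([T],[S],[T,S]):
    r=lambda q:np.concatenate([proj(p,W(q,X))-u for p,u,X in L if any(p is z for z in sel)])
    o=least_squares(r,[560,-144,.23],x_scale=[1,1,.01],loss='soft_l1');print(o.x.round(3));print(r(o.x).reshape(-1,2).round(1).tolist())
q=o.x
# plate top outer edge in top view, corners crop (145,335),(176,477)
for x,y in ((145,333),(176,477)):
    P=toz(T,*c(x,y,250,130),49)[:2]-q[:2];k,s=np.cos(q[2]),np.sin(q[2]);print("plate corner jig",k*P[0]+s*P[1],-s*P[0]+k*P[1])
for x,y in ((158,216),):print(toz(T,*c(x,y,250,130),60))
E
python3 b.py
```

```text
[ 5.61495e+02 -1.45813e+02  2.60000e-01]
[[-1.7, -0.1], [0.4, -0.8], [1.1, 0.7], [-1.3, 0.5], [0.1, -0.3], [-0.2, -1.3], [-0.9, -0.0], [0.4, -0.3], [0.5, 0.4], [0.6, 0.9]]
[ 5.66068e+02 -1.42426e+02  2.68000e-01]
[[1.1, 0.6], [1.7, 1.4], [-0.4, -0.3], [-2.2, -0.7], [-0.5, -1.2], [0.1, -1.0]]
[ 5.61766e+02 -1.45415e+02  2.59000e-01]
[[-1.8, -0.4], [0.3, -0.9], [0.9, 0.7], [-1.5, 0.2], [-0.1, -0.5], [-0.4, -1.4], [-1.1, -0.2], [0.2, -0.4], [0.3, 0.3], [0.3, 0.7], [0.8, -0.2], [0.8, 0.2], [-0.4, -1.6], [-1.3, -2.1], [-0.8, -2.6], [0.0, -2.2]]
plate corner jig 49.92639916682587 149.53879816082264
plate corner jig -49.667804820957336 150.90918051153403
[651.10402047   5.21431716  60.        ]
```

Request:
jog_arm:
  motion:
    - [[40,-32,0],0.045]
    - [[80,-64,0],0.045]
    - [[120,-96,0],0.045]
    - [[160,-128,0],0.045]
    - [[200,-160,0],0.045]
  grip: 1

```text
t: 1.3
eef_pos: [327.7, -386.9, 217.6]
tcp_rot: [3.141, -0.0, 0.259]
ft_force: [1.0, -0.9, 0.2]
opening: 0.633
grip_force: 0.0
```

Request:
jog_arm:
  motion:
    - [[39,-34,0],0]
    - [[78,-68,0],0]
    - [[117,-102,0],0]
    - [[156,-136,10],0]
    - [[195,-171,30],0]

```text
t: 1.8
eef_pos: [465.8, -182.5, 192.9]
tcp_rot: [3.139, -0.002, 0.26]
ft_force: [0.4, -0.3, 0.2]
opening: 0.213
grip_force: 0.0
```

Request:
jog_arm:
  motion:
    - [[0,0,45],0]
    - [[0,0,85],0]
    - [[0,0,101],0]
    - [[0,0,101],0]
    - [[0,0,101],0]

```text
t: 2.3
eef_pos: [464.6, -184.4, 91.5]
tcp_rot: [3.141, -0.0, 0.26]
ft_force: [0.1, -1.0, -0.2]
opening: 0.005
grip_force: 0.0
```

Request:
jog_arm:
  motion:
    - [[10,-5,5],0]
    - [[20,-10,5],0]
    - [[30,-13,5],0]
    - [[40,-13,5],0]
    - [[42,-13,5],0]

```text
t: 2.8
eef_pos: [503.0, -160.4, 86.3]
tcp_rot: [3.141, -0.001, 0.261]
ft_force: [-0.1, -0.8, 0.4]
opening: 0.007
grip_force: 0.0
```

Request:
jog_arm:
  motion:
    - [[0,0,0],0]
    - [[0.5,0,0],0]
    - [[1,0,0],0]
    - [[1.5,0,0],0]
    - [[2,0,0],0]

```text
t: 3.3
eef_pos: [503.4, -160.4, 86.1]
tcp_rot: [3.142, 0.0, 0.26]
ft_force: [0.5, -0.7, -0.3]
opening: 0.005
grip_force: 0.0
```

Request:
jog_arm:
  motion:
    - [[0.7,0,0],0]
    - [[1.4,0,0],0]
    - [[2.1,0,0],0]
    - [[2.8,0,0],0]
    - [[3.5,0,0],0]

```text
t: 3.8
eef_pos: [507.0, -159.4, 86.1]
tcp_rot: [3.141, -0.0, 0.26]
ft_force: [0.0, 0.4, 0.2]
opening: 0.003
grip_force: 0.0
```

Request:
jog_arm:
  motion:
    - [[0.5,0,0],0]
    - [[1,0,0],0]
    - [[1.5,0,0],0]
    - [[2,0,0],0]
    - [[2,0,0],0]

```text
t: 4.3
eef_pos: [508.9, -158.9, 86.0]
tcp_rot: [3.141, -0.0, 0.26]
ft_force: [0.3, -0.2, 0.3]
opening: 0.005
grip_force: 0.0
```

Request:
jog_arm:
  motion:
    - [[0.5,0,0],0]
    - [[1,0,0],0]
    - [[1.5,0,0],0]
    - [[2,0,0],0]
    - [[2,0,0],0]

```text
t: 4.8
eef_pos: [510.8, -158.4, 86.0]
tcp_rot: [3.141, -0.0, 0.26]
ft_force: [0.5, 0.6, -0.2]
opening: 0.007
grip_force: 0.0
```

Request:
jog_arm:
  motion:
    - [[0.5,0,0],0]
    - [[1,0,0],0]
    - [[1.5,0,0],0]
    - [[2,0,0],0]
    - [[2,0,0],0]

```text
t: 5.3
eef_pos: [512.8, -157.8, 86.1]
tcp_rot: [3.141, -0.0, 0.26]
ft_force: [-0.3, -1.3, 0.1]
opening: 0.003
grip_force: 0.0
```

```bash
python3 - <<'E'
from h import *
a=[]
for n,(x,y,w,h) in (("top",(320,190,110,120)),("scene",(240,90,110,120))):
    p=read_camera(n);cv2.imwrite(f"pics/{n}2.png",p["img"]);a.append(cv2.resize(p["img"][y:y+h,x:x+w],None,fx=3.6,fy=3.6,interpolation=2))
    print(n,proj(p,[512.8,-157.8,61]),proj(p,[562,-145.3,76]))
cv2.imwrite("pics/c2.png",np.hstack(a))
E
```

```text
top [381.08265245 272.53275111] [376.40171405 248.00074324]
scene [302.73037119 152.53562464] [294.9457078  158.71616799]
```

View pics/c2.png

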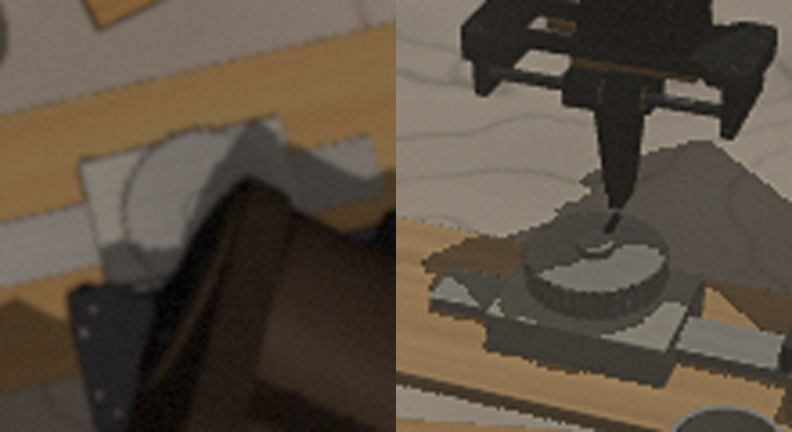

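The fingertips taper to about 12 mm wide and stand just in front of the ring's groove side, so contact should come within a few mm.

Request:
jog_arm:
  motion:
    - [[0.4,0,0],0]
    - [[0.8,0,0],0]
    - [[1.2,0,0],0]
    - [[1.6,0,0],0]
    - [[1.6,0,0],0]

```text
t: 5.9
eef_pos: [514.3, -157.4, 86.0]
tcp_rot: [3.141, -0.0, 0.26]
ft_force: [-0.1, -0.2, -0.4]
opening: 0.005
grip_force: 0.0
```

Request:
jog_arm:
  motion:
    - [[0.4,0,0],0]
    - [[0.8,0,0],0]
    - [[1.2,0,0],0]
    - [[1.6,0,0],0]
    - [[1.6,0,0],0]

```text
t: 6.4
eef_pos: [515.8, -157.0, 86.1]
tcp_rot: [3.141, -0.0, 0.26]
ft_force: [-0.1, 0.4, 0.1]
opening: 0.005
grip_force: 0.0
```

Request:
jog_arm:
  motion:
    - [[0.4,0,0],0]
    - [[0.8,0,0],0]
    - [[1.2,0,0],0]
    - [[1.6,0,0],0]
    - [[2,0,0],0]

```text
t: 6.9
eef_pos: [517.8, -156.5, 86.0]
tcp_rot: [3.142, 0.0, 0.26]
ft_force: [-0.5, -0.6, -0.3]
opening: 0.005
grip_force: 0.0
```

Request:
jog_arm:
  motion:
    - [[0.5,0,0],0]
    - [[1,0,0],0]
    - [[1.5,0,0],0]
    - [[2,0,0],0]
    - [[2,0,0],0]

```text
t: 7.4
eef_pos: [519.7, -156.0, 86.0]
tcp_rot: [3.142, 0.0, 0.26]
ft_force: [0.7, -0.1, -0.2]
opening: 0.002
grip_force: 0.0
```

```bash
python3 - <<'E'
from h import *
p=read_camera("scene");cv2.imwrite("pics/s3.png",p["img"])
cv2.imwrite("pics/c3.png",cv2.resize(p["img"][120:190,250:340],None,fx=8,fy=8,interpolation=2))
for X in ([519.7,-156,61],[519.7,-156,86],[562,-145.3,76],[562-44,-145.3-11.7,76]): print(proj(p,X), (proj(p,X)-[250,120])*8)
E
```

```text
[301.71046784 154.11555705] [413.68374272 272.92445642]
[301.6191829  145.12166732] [412.95346323 200.97333852]
[294.9457078  158.71616799] [359.56566243 309.72934396]
[301.71492912 148.29609694] [413.71943294 226.36877553]
```

View pics/c3.png

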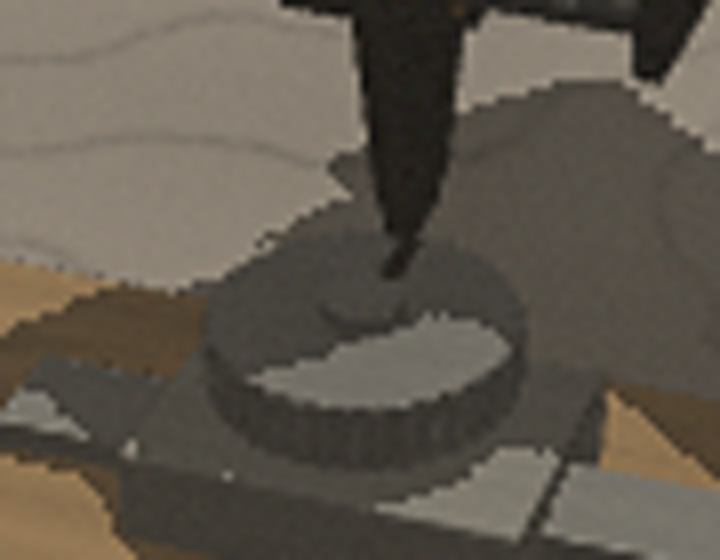

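The tip is right behind the ring's far edge, at crop (405,240). The ring's centre sits about 1 px nearer the camera than my estimate, so I'll continue in small steps.

Request:
jog_arm:
  motion:
    - [[0.4,0,0],0]
    - [[0.8,0,0],0]
    - [[1.2,0,0],0]
    - [[1.5,0,0],0]
    - [[1.5,0,0],0]

```text
t: 7.95
eef_pos: [521.2, -155.6, 86.1]
tcp_rot: [3.141, -0.0, 0.26]
ft_force: [-0.5, -0.3, 0.6]
opening: 0.006
grip_force: 0.0
```

Request:
jog_arm:
  motion:
    - [[0.4,0,0],0]
    - [[0.8,0,0],0]
    - [[1.2,0,0],0]
    - [[1.5,0,0],0]
    - [[1.5,0,0],0]

```text
t: 8.45
eef_pos: [522.6, -155.2, 86.1]
tcp_rot: [3.141, -0.0, 0.26]
ft_force: [-0.2, -0.2, -0.1]
opening: 0.005
grip_force: 0.0
```

Request:
jog_arm:
  motion:
    - [[0.4,0,0],0]
    - [[0.8,0,0],0]
    - [[1.2,0,0],0]
    - [[1.5,0,0],0]
    - [[1.5,0,0],0]

```text
t: 8.95
eef_pos: [524.0, -154.8, 86.0]
tcp_rot: [3.141, 0.0, 0.26]
ft_force: [0.5, 0.5, -0.5]
opening: 0.003
grip_force: 0.0
```

```bash
python3 - <<'E'
from h import *
p=read_camera("scene");cv2.imwrite("pics/s4.png",p["img"]);q=read_camera("top")
b=cv2.resize(q["img"][190:300,330:430],None,fx=3.6,fy=3.6,interpolation=2)
a=cv2.convertScaleAbs(cv2.resize(p["img"][130:180,270:330],None,fx=7,fy=7,interpolation=2),alpha=2)
b=cv2.convertScaleAbs(cv2.resize(b,(360,350)),alpha=2)
cv2.imwrite("pics/c4.png",np.hstack([a,b]))
for X in ([524,-154.8,61],[524,-154.8,76]): print((proj(p,X)-[270,130])*7)
E
```

```text
[217.6746302  175.83852307]
[217.24771879 138.26185357]
```

View pics/c4.png

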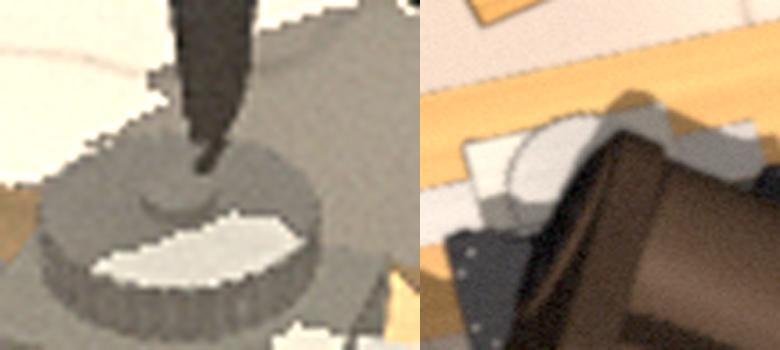

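The finger now covers the far rim at crop (207,148), so the tip seems to be above the ring's top face. I'll feel downward gently to find the true tip height.

Request:
jog_arm:
  motion:
    - [[0,0,0.4],0]
    - [[0,0,0.8],0]
    - [[0,0,1.2],0]
    - [[0,0,1.6],0]
    - [[0,0,1.6],0]

```text
t: 9.55
eef_pos: [524.0, -154.8, 84.4]
tcp_rot: [3.142, 0.0, 0.26]
ft_force: [0.7, -0.7, -0.5]
opening: 0.002
grip_force: 0.0
```

Request:
jog_arm:
  motion:
    - [[0,0,0.5],0]
    - [[0,0,1],0]
    - [[0,0,1.5],0]
    - [[0,0,2],0]
    - [[0,0,2],0]

```text
t: 10.05
eef_pos: [524.0, -154.8, 82.4]
tcp_rot: [-3.142, 0.0, 0.26]
ft_force: [0.3, -0.0, 0.9]
opening: 0.007
grip_force: 0.0
```

```bash
python3 - <<'E'
from h import *
p=read_camera("scene");cv2.imwrite("pics/s5.png",p["img"]);s=state();print(s["eef_pos"],s["ft_force"],s["joints"])
a=cv2.convertScaleAbs(cv2.resize(p["img"][60:180,230:350],None,fx=5,fy=5,interpolation=2),alpha=2.2)
cv2.imwrite("pics/c5.png",a)
for z in (61,76,86): print((proj(p,[524,-154.8,z])-[230,60])*5)
E
```

```text
[ 523.98864561 -154.83448841   82.40950671] [-0.16672131 -0.07674838  0.43479412] [-4.08196618e-01  5.59278105e-01  1.88448687e+00 -7.64433560e-05
  6.97853851e-01  9.02899147e-01]
[355.48187871 475.59894505]
[355.17694199 448.75846684]
[354.97009679 430.55198742]
```

View pics/c5.png

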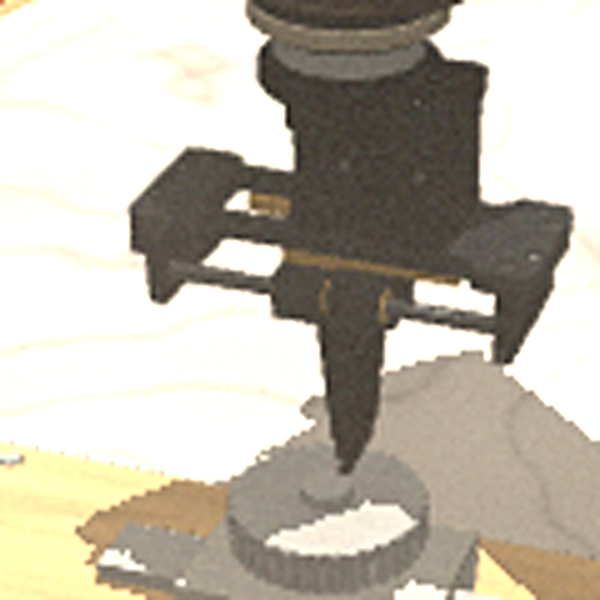

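The picture stays ambiguous here, so I'll lift clear and check the camera against the tip in free view.

Request:
jog_arm:
  motion:
    - [[0,0,-30],0]
    - [[0,0,-60],0]
    - [[0,0,-60],0]
    - [[0,0,-60],0]

```text
t: 10.5
eef_pos: [524.0, -154.9, 142.8]
tcp_rot: [3.141, -0.001, 0.26]
ft_force: [0.4, 0.5, -0.3]
opening: 0.007
grip_force: 0.0
```

```bash
python3 - <<'E'
from h import *
p=read_camera("scene");cv2.imwrite("pics/s6.png",p["img"]);s=state();P=s["eef_pos"];print(P)
a=cv2.convertScaleAbs(cv2.resize(p["img"][80:190,240:350],None,fx=5,fy=5,interpolation=2),alpha=2.2)
cv2.imwrite("pics/c6.png",a)
for z in (0,-25): print((proj(p,P+[0,0,z])-[240,80])*5)
E
```

```text
[ 523.70093633 -154.72440322  142.01338224]
[304.27811931 223.44221829]
[304.82265562 272.19769329]
```

View pics/c6.png

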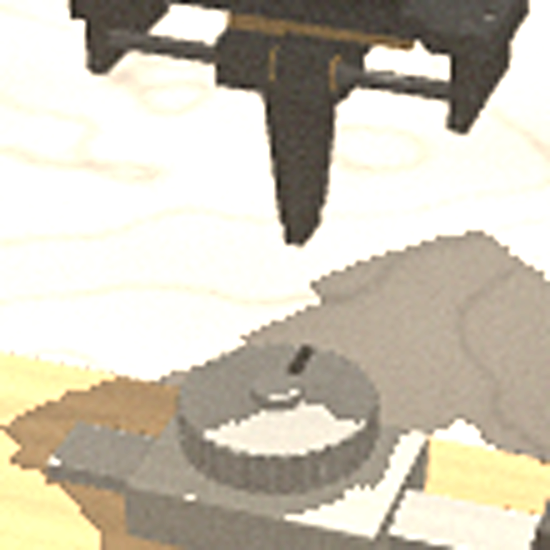

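```bash
python3 - <<'E'
from h import *
p=read_camera("top");cv2.imwrite("pics/top6.png",p["img"]);P=state()["eef_pos"]
x=np.array([.9664,.2571,0]);y=np.array([.2571,-.9664,0])
for a,b in ((37.5,-90),(-37.5,-90),(37.5,90),(-37.5,90)):
    for z in (53,95): X=P+a*x+b*y+[0,0,z];print(a,b,z,((proj(p,X)-[300,180])*4).round())
cv2.imwrite("pics/c7.png",cv2.convertScaleAbs(cv2.resize(p["img"][180:330,300:480],None,fx=4,fy=4,interpolation=2),alpha=2.5))
E
```

```text
37.5 -90 53 [137. 333.]
37.5 -90 95 [141. 339.]
-37.5 -90 53 [178. 507.]
-37.5 -90 95 [185. 524.]
37.5 90 53 [547. 236.]
37.5 90 95 [576. 236.]
-37.5 90 53 [591. 408.]
-37.5 90 95 [623. 419.]
```

View pics/c7.png

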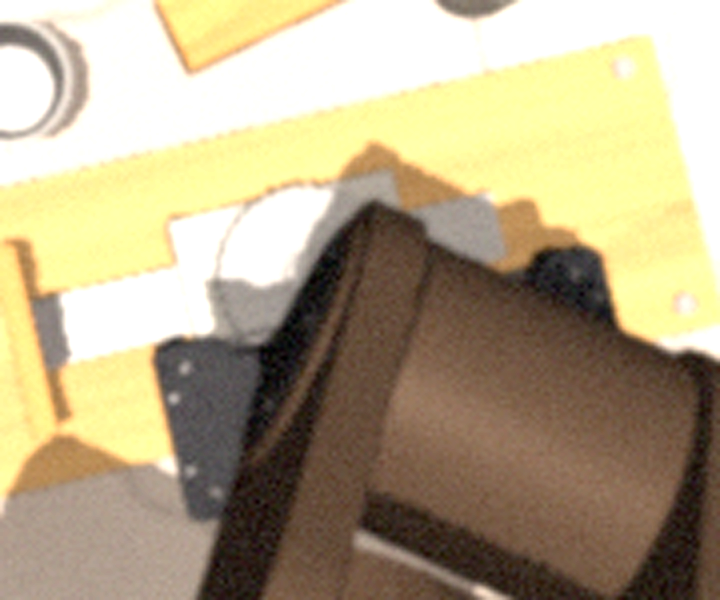

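Relative to the calibration, the whole tip appears about 12 mm higher in both views. So I'll go lower (TCP z 72, safe above the bridge in either case) and probe the rim from outside.

Request:
jog_arm:
  motion:
    - [[-20,0,0],0]
    - [[-40,0,15],0]
    - [[-40,0,45],0]
    - [[-40,0,70],0]
    - [[-38,0,70],0]

```text
t: 11.1
eef_pos: [485.5, -164.0, 69.3]
tcp_rot: [-3.137, 0.005, 0.259]
ft_force: [-0.1, -0.6, 0.0]
opening: 0.007
grip_force: 0.0
```

Request:
jog_arm:
  motion:
    - [[7,0,0],0]
    - [[14,0,0],0]
    - [[19,0,0],0]
    - [[20,0,0],0]
    - [[20,0,0],0]

```text
t: 11.6
eef_pos: [505.9, -159.8, 73.3]
tcp_rot: [3.141, 0.002, 0.261]
ft_force: [-10.2, -7.2, 4.9]
opening: 0.004
grip_force: 5.6
```

Request:
jog_arm:
  motion:
    - [[0.5,0,0],0]
    - [[1,0,0],0]
    - [[1.5,0,0],0]
    - [[2,0,0],0]
    - [[2.5,0,0],0]

```text
t: 12.1
eef_pos: [506.4, -159.6, 73.2]
tcp_rot: [-3.141, 0.006, 0.261]
ft_force: [-23.2, -16.2, 10.0]
opening: 0.009
grip_force: 13.1
```

Contact on the rim. Next I'll back off slightly, go 3.5 mm lower for better engagement and press lightly. Meanwhile I'll work out a path round the ring.

Request:
jog_arm:
  motion:
    - [[-6,0,0],0]
    - [[-6,0,2],0]
    - [[-6,0,3.5],0]
    - [[-4,0,3.5],0]
    - [[-2.3,0,3.5],0]

```text
t: 12.6
eef_pos: [505.7, -159.4, 68.8]
tcp_rot: [-3.141, 0.003, 0.261]
ft_force: [-15.8, -10.2, 7.7]
opening: 0.006
grip_force: 9.2
```

```bash
cat > path.py <<'E'
import numpy as np
# box finger (half a,b, corner r), ring R, centre offset c, press d; contact angle path anticlockwise from -x side
a,b,rc,R,d=12.2,12.,3.,45.5,1.3
def pts(n):
    out=[];A,B=a-rc,b-rc;Q=R+rc-d
    ph=np.linspace(np.pi,3*np.pi,2001)
    sx=lambda t:np.sign(np.round(np.cos(t),9))*A; sy=lambda t:np.sign(np.round(np.sin(t),9))*B
    return np.array([[Q*np.cos(t)+sx(t),Q*np.sin(t)+sy(t)] for t in ph])
P=pts(0);s=np.r_[0,np.cumsum(np.hypot(*np.diff(P,axis=0).T))]
L=s[-1];n=70;q=np.linspace(0,L,n+1)
W=np.c_[np.interp(q,s,P[:,0]),np.interp(q,s,P[:,1])]
print(L,L/n)
for i in range(0,n,5):
    print(i//5,W[i].round(1).tolist(),[[round(W[i+j][0]-W[i][0],1),round(-(W[i+j][1]-W[i][1]),1)] for j in range(1,6)])
E
python3 path.py
```

```text
369.36622310084044 5.276660330012007
0 [-56.4, 0.0] [[np.float64(0.0), np.float64(5.3)], [np.float64(0.0), np.float64(10.6)], [np.float64(0.5), np.float64(15.8)], [np.float64(1.5), np.float64(21.0)], [np.float64(3.2), np.float64(26.0)]]
1 [-53.2, -26.0] [[np.float64(2.2), np.float64(4.8)], [np.float64(4.9), np.float64(9.3)], [np.float64(8.0), np.float64(13.5)], [np.float64(11.7), np.float64(17.4)], [np.float64(15.7), np.float64(20.8)]]
2 [-37.5, -46.8] [[np.float64(4.4), np.float64(2.9)], [np.float64(9.1), np.float64(5.3)], [np.float64(14.0), np.float64(7.2)], [np.float64(19.1), np.float64(8.5)], [np.float64(24.3), np.float64(9.3)]]
3 [-13.2, -56.0] [[np.float64(5.3), np.float64(0.2)], [np.float64(10.5), np.float64(0.2)], [np.float64(15.8), np.float64(0.2)], [np.float64(21.1), np.float64(0.2)], [np.float64(26.4), np.float64(0.0)]]
4 [13.2, -56.0] [[np.float64(5.2), np.float64(-0.7)], [np.float64(10.3), np.float64(-2.1)], [np.float64(15.3), np.float64(-3.9)], [np.float64(19.9), np.float64(-6.3)], [np.float64(24.3), np.float64(-9.3)]]
5 [37.5, -46.8] [[np.float64(4.0), np.float64(-3.4)
[... 1126 characters left out ...]
[np.float64(-21.1), np.float64(-0.2)], [np.float64(-26.4), np.float64(-0.0)]]
11 [-13.2, 56.0] [[np.float64(-5.2), np.float64(0.7)], [np.float64(-10.3), np.float64(2.1)], [np.float64(-15.3), np.float64(3.9)], [np.float64(-19.9), np.float64(6.3)], [np.float64(-24.3), np.float64(9.3)]]
12 [-37.5, 46.8] [[np.float64(-4.0), np.float64(3.4)], [np.float64(-7.7), np.float64(7.2)], [np.float64(-10.8), np.float64(11.4)], [np.float64(-13.5), np.float64(16.0)], [np.float64(-15.7), np.float64(20.8)]]
13 [-53.2, 26.0] [[np.float64(-1.6), np.float64(5.0)], [np.float64(-2.7), np.float64(10.2)], [np.float64(-3.1), np.float64(15.4)], [np.float64(-3.2), np.float64(20.7)], [np.float64(-3.2), np.float64(26.0)]]
```

Request:
jog_arm:
  motion:
    - [[-0.5,5,0],0]
    - [[-0.6,10,0],0]
    - [[-0.3,15,0],0]
    - [[0.5,20,0],0]
    - [[2,25,0],0]

```text
t: 13.1
eef_pos: [515.8, -183.5, 69.0]
tcp_rot: [3.141, -0.001, 0.26]
ft_force: [-0.7, -0.6, 0.4]
opening: 0.002
grip_force: 0.0
```

```bash
cat > snap.py <<'E'
from h import *
import sys
p=read_camera("scene");n=sys.argv[1];cv2.imwrite(f"pics/s{n}.png",p["img"]);s=state();P=s["eef_pos"]-[562,-145.3,0];k,q=.9664,.2571;F=s["ft_force"]
print("jig",[round(k*P[0]+q*P[1],1),round(k*P[1]-q*P[0],1),round(P[2],1)],"F",[round(k*F[0]+q*F[1],1),round(k*F[1]-q*F[0],1),round(F[2],1)],s["t"])
g=cv2.GaussianBlur(cv2.cvtColor(p["img"],6),(0,0),1).astype(float)
# groove: darkest direction on top face, centre from the stud in image; affine of jig axes at z=76
C=np.array([567-1.,-142.4,76.]);best=[]
for t in np.radians(np.arange(0,360,5)):
    v=[]
    for r in (26,32,38):
        for o in (-9,0,9):
            w=.26+t;X=C+[r*np.cos(w)-o*np.sin(w),r*np.sin(w)+o*np.cos(w),0];u=proj(p,X);v.append(g[int(round(u[1])),int(round(u[0]))])
    v=np.array(v).reshape(3,3);best.append(((v[:,[0,2]].mean(1)-v[:,1]).mean(),round(np.degrees(t))))
print(sorted(best,reverse=True)[:4])
E
python3 snap.py 7
```

```text
jig [np.float64(-54.2), np.float64(-25.7), np.float64(69.0)] F [np.float64(0.4), np.float64(-0.8), np.float64(0.5)] 13.15
[(np.float64(10.166666666666666), 200), (np.float64(8.333333333333334), 285), (np.float64(8.333333333333334), 195), (np.float64(7.333333333333333), 275)]
```

Request:
jog_arm:
  motion:
    - [[1,-0.5,0],0]
    - [[2,-1,0],0]
    - [[3,-1.4,0],0]
    - [[4,-1.9,0],0]
    - [[4,-1.9,0],0]

```text
t: 13.65
eef_pos: [517.6, -180.6, 68.9]
tcp_rot: [-3.142, 0.002, 0.26]
ft_force: [-7.1, -6.6, 1.9]
opening: 0.003
grip_force: 5.4
```

```bash
python3 snap.py 8
```

```text
jig [np.float64(-52.0), np.float64(-22.6), np.float64(68.9)] F [np.float64(-8.5), np.float64(-5.0), np.float64(2.5)] 13.7
[(np.float64(16.833333333333332), 285), (np.float64(10.833333333333334), 125), (np.float64(9.5), 195), (np.float64(9.166666666666666), 200)]
```

Request:
jog_arm:
  motion:
    - [[3.6,6.9,0],0]
    - [[8.2,13.1,0],0]
    - [[13.6,18.7,0],0]
    - [[19.7,23.5,0],0]
    - [[26.4,27.4,0],0]

```text
t: 14.2
eef_pos: [552.0, -200.1, 69.0]
tcp_rot: [3.141, -0.001, 0.26]
ft_force: [-0.1, -0.5, -0.4]
opening: 0.005
grip_force: 0.0
```

```bash
python3 snap.py 9
```

```text
jig [np.float64(-22.9), np.float64(-50.9), np.float64(69.0)] F [np.float64(-0.2), np.float64(1.0), np.float64(0.1)] 14.25
[(np.float64(23.5), 225), (np.float64(16.5), 220), (np.float64(15.833333333333334), 230), (np.float64(15.333333333333334), 155)]
```

Request:
jog_arm:
  motion:
    - [[0.5,-1.1,0],0]
    - [[1,-2.2,0],0]
    - [[1.5,-3.3,0],0]
    - [[2,-4.4,0],0]
    - [[2,-4.4,0],0]

```text
t: 14.75
eef_pos: [552.2, -196.7, 69.2]
tcp_rot: [3.139, -0.001, 0.26]
ft_force: [-0.2, -12.6, -2.3]
opening: 0.005
grip_force: 5.5
```

```bash
python3 snap.py 10
```

```text
jig [np.float64(-22.7), np.float64(-47.1), np.float64(69.2)] F [np.float64(-3.7), np.float64(-12.2), np.float64(-2.3)] 14.8
[(np.float64(25.166666666666668), 225), (np.float64(18.166666666666668), 285), (np.float64(17.5), 230), (np.float64(16.333333333333332), 220)]
```

```bash
sed -i 's/^a,b,rc.*/a,b,rc,R,d=12.,4.,1.,45.5,1.7/; s/n=70/n=50/' path.py; sed -i 's/round(W/float(round(W/; s/,1),round(-(/,1)),float(round(-(/; s/,1)\] for/,1))] for/; s/float(round(W\[i+j\]\[0\]-W\[i\]\[0\],1))/float(round(W[i+j][0]-W[i][0],1))/' path.py; sed -i 's/q=np.linspace(0,L,n+1)/s0=s[np.argmin(np.hypot(*(P-[-22.4,-45.6]).T))];q=(s0+np.linspace(0,L,n+1))%L/' path.py; python3 path.py
```

```text
337.48658465571197 6.7497316931142395
0 [-22.5, -46.3] [[6.6, 1.2], [13.4, 1.5], [20.1, 1.5], [26.9, 1.5], [33.6, 1.5]]
1 [11.1, -47.8] [[6.7, -0.5], [13.3, -2.0], [19.6, -4.5], [25.4, -7.9], [30.6, -12.2]]
2 [41.7, -35.6] [[4.6, -5.0], [8.3, -10.6], [11.2, -16.7], [13.1, -23.1], [14.0, -29.8]]
3 [55.7, -5.8] [[0.1, -6.7], [-0.2, -13.5], [-1.4, -20.1], [-3.6, -26.5], [-6.7, -32.5]]
4 [49.0, 26.7] [[-4.0, -5.4], [-8.7, -10.2], [-14.2, -14.2], [-20.1, -17.4], [-26.5, -19.6]]
5 [22.5, 46.3] [[-6.6, -1.2], [-13.4, -1.5], [-20.1, -1.5], [-26.9, -1.5], [-33.6, -1.5]]
6 [-11.1, 47.8] [[-6.7, 0.5], [-13.3, 2.0], [-19.6, 4.5], [-25.4, 7.9], [-30.6, 12.2]]
7 [-41.7, 35.6] [[-4.6, 5.0], [-8.3, 10.6], [-11.2, 16.7], [-13.1, 23.1], [-14.0, 29.8]]
8 [-55.7, 5.8] [[-0.1, 6.7], [0.2, 13.5], [1.4, 20.1], [3.6, 26.5], [6.7, 32.5]]
9 [-49.0, -26.7] [[4.0, 5.4], [8.7, 10.2], [14.2, 14.2], [20.1, 17.4], [26.5, 19.6]]
```

Request:
jog_arm:
  motion:
    - [[6.6,1.2,0],0]
    - [[13.4,1.6,0],0]
    - [[20.1,1.7,0],0]
    - [[26.9,1.7,0],0]
    - [[33.6,1.7,0],0]

```text
t: 15.3
eef_pos: [585.5, -189.2, 69.4]
tcp_rot: [3.139, -0.001, 0.26]
ft_force: [-0.1, -5.9, 0.7]
opening: 0.002
grip_force: 2.7
```

```bash
python3 snap.py 11
```

```text
jig [np.float64(12.3), np.float64(-48.3), np.float64(69.5)] F [np.float64(1.1), np.float64(-6.6), np.float64(1.0)] 15.35
[(np.float64(19.5), 265), (np.float64(17.833333333333332), 30), (np.float64(14.0), 190), (np.float64(13.833333333333334), 270)]
```

Request:
jog_arm:
  motion:
    - [[6.7,-0.6,0],0]
    - [[13.3,-2.2,0],0]
    - [[19.6,-4.7,0],0]
    - [[25.4,-8.1,0],0]
    - [[30.6,-12.4,0],0]

```text
t: 15.85
eef_pos: [611.5, -167.7, 68.9]
tcp_rot: [-3.141, 0.0, 0.26]
ft_force: [0.4, -1.8, 0.8]
opening: 0.006
grip_force: 0.7
```

```bash
python3 snap.py 12
```

```text
jig [np.float64(42.6), np.float64(-33.7), np.float64(68.8)] F [np.float64(1.4), np.float64(-0.1), np.float64(0.9)] 15.9
[(np.float64(23.166666666666668), 175), (np.float64(22.5), 170), (np.float64(16.833333333333332), 310), (np.float64(16.5), 305)]
```

Request:
jog_arm:
  motion:
    - [[3.6,-5.6,0],0]
    - [[7.0,-11.2,0],0]
    - [[9.7,-17.3,0],0]
    - [[11.4,-23.7,0],0]
    - [[12.2,-30.0,0],0]

```text
t: 16.4
eef_pos: [615.4, -135.4, 69.0]
tcp_rot: [3.141, -0.0, 0.26]
ft_force: [3.5, -1.5, 0.5]
opening: 0.001
grip_force: 1.7
```

```bash
python3 snap.py 13
```

```text
jig [np.float64(54.2), np.float64(-3.4), np.float64(69.0)] F [np.float64(4.7), np.float64(0.2), np.float64(1.0)] 16.45
[(np.float64(16.0), 350), (np.float64(12.166666666666666), 355), (np.float64(9.666666666666666), 345), (np.float64(6.666666666666667), 235)]
```

Request:
jog_arm:
  motion:
    - [[-0.7,-6.7,0],0]
    - [[-1.2,-13.5,0],0]
    - [[-2.6,-20.1,0],0]
    - [[-4.8,-26.3,0],0]
    - [[-7.9,-32.0,0],0]

```text
t: 16.95
eef_pos: [600.5, -106.2, 69.2]
tcp_rot: [3.141, -0.003, 0.259]
ft_force: [8.3, 6.6, -0.1]
opening: 0.008
grip_force: 5.2
```

```bash
python3 snap.py 14
```

```text
jig [np.float64(46.6), np.float64(28.9), np.float64(69.2)] F [np.float64(9.7), np.float64(6.5), np.float64(0.3)] 17.0
[(np.float64(17.5), 20), (np.float64(15.0), 25), (np.float64(12.833333333333334), 155), (np.float64(12.666666666666666), 45)]
```

Groove is at about 20–25° (200+° turned so far) and is following well.

Request:
jog_arm:
  motion:
    - [[-4.0,-5.4,0],0]
    - [[-8.7,-10.2,0],0]
    - [[-14.2,-14.2,0],0]
    - [[-20.1,-17.4,0],0]
    - [[-26.5,-19.6,0],0]

```text
t: 17.5
eef_pos: [568.1, -93.0, 69.2]
tcp_rot: [-3.139, 0.0, 0.259]
ft_force: [2.2, 11.4, 5.3]
opening: 0.007
grip_force: 6.5
```

```bash
python3 snap.py 15
```

```text
jig [np.float64(18.2), np.float64(49.3), np.float64(69.1)] F [np.float64(1.7), np.float64(12.7), np.float64(6.0)] 17.55
[(np.float64(5.0), 90), (np.float64(4.166666666666667), 95), (np.float64(3.6666666666666665), 150), (np.float64(3.6666666666666665), 85)]
```

Request:
jog_arm:
  motion:
    - [[-6.6,-1.0,0],0]
    - [[-13.4,-1.2,0],0]
    - [[-20.1,-1.2,0],0]
    - [[-26.9,-1.2,0],0]
    - [[-33.6,-1.2,0],0]

```text
t: 18.05
eef_pos: [533.9, -100.5, 68.9]
tcp_rot: [-3.138, 0.003, 0.26]
ft_force: [-1.6, 9.9, 4.7]
opening: 0.004
grip_force: 5.4
```

```bash
python3 snap.py 16
```

```text
jig [np.float64(-16.5), np.float64(50.4), np.float64(68.9)] F [np.float64(-2.5), np.float64(11.2), np.float64(7.2)] 18.1
[(np.float64(18.5), 140), (np.float64(14.333333333333334), 135), (np.float64(12.333333333333334), 145), (np.float64(5.166666666666667), 150)]
```

Request:
jog_arm:
  motion:
    - [[-3.8,0.6,0],0]
    - [[-10.4,2.1,0],0]
    - [[-16.7,4.6,0],0]
    - [[-22.5,8.0,0],0]
    - [[-27.7,12.3,0],0]

```text
t: 18.6
eef_pos: [510.3, -120.6, 68.7]
tcp_rot: [-3.139, 0.003, 0.26]
ft_force: [-2.1, 3.5, 1.9]
opening: 0.002
grip_force: 2.0
```

```bash
python3 snap.py 17
```

```text
jig [np.float64(-44.1), np.float64(36.5), np.float64(68.6)] F [np.float64(-3.3), np.float64(3.6), np.float64(1.8)] 18.65
[(np.float64(21.0), 180), (np.float64(20.5), 175), (np.float64(8.666666666666666), 5), (np.float64(8.333333333333334), 0)]
```

```bash
python3 - <<'E'
import cv2,numpy as np
r=[cv2.convertScaleAbs(cv2.resize(cv2.imread(f"pics/s{n}.png")[135:195,260:330],None,fx=3.7,fy=3.7,interpolation=2),alpha=2) for n in (9,13,14,15,16,17)]
cv2.imwrite("pics/c8.png",np.vstack([np.hstack(r[:3]),np.hstack(r[3:])]))
E
```

```text
(no output)
```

View pics/c8.png

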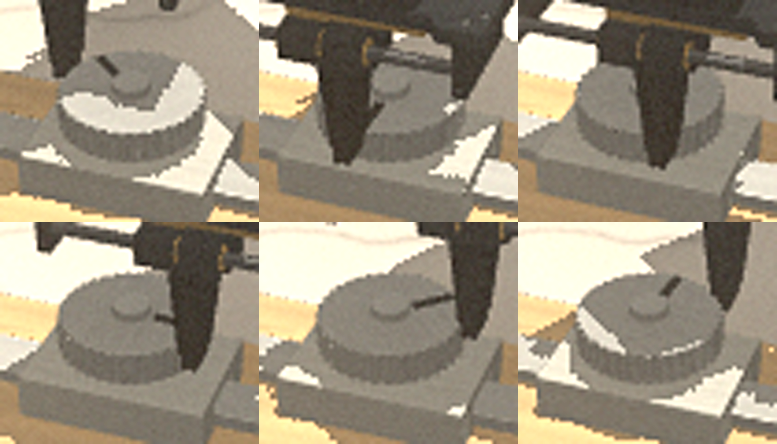

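Frame by frame, the groove has come round once: in the last frame it points up-right, nearly at its starting direction. One more turn to go.

Request:
jog_arm:
  motion:
    - [[-4.4,5.2,0],0]
    - [[-8.1,10.8,0],0]
    - [[-11.2,16.8,0],0]
    - [[-13.1,23.1,0],0]
    - [[-14.0,29.8,0],0]

```text
t: 19.15
eef_pos: [505.2, -153.8, 68.5]
tcp_rot: [-3.14, 0.003, 0.26]
ft_force: [-5.1, 0.7, -0.4]
opening: 0.006
grip_force: 1.9
```

```bash
python3 snap.py 18
```

```text
jig [np.float64(-57.0), np.float64(5.4), np.float64(68.6)] F [np.float64(-7.5), np.float64(-0.9), np.float64(-0.7)] 19.2
[(np.float64(21.0), 215), (np.float64(15.333333333333334), 140), (np.float64(13.833333333333334), 310), (np.float64(13.166666666666666), 220)]
```

Request:
jog_arm:
  motion:
    - [[-0.1,6.7,0],0]
    - [[0.4,13.5,0],0]
    - [[1.8,20.0,0],0]
    - [[4.2,26.2,0],0]
    - [[7.5,32.0,0],0]

```text
t: 19.7
eef_pos: [520.5, -183.7, 68.6]
tcp_rot: [-3.141, 0.003, 0.26]
ft_force: [-9.6, -6.4, -0.3]
opening: 0.002
grip_force: 4.9
```

```bash
python3 snap.py 19
```

```text
jig [np.float64(-49.2), np.float64(-27.5), np.float64(68.6)] F [np.float64(-8.9), np.float64(-5.0), np.float64(0.1)] 19.75
[(np.float64(19.0), 255), (np.float64(17.5), 260), (np.float64(16.166666666666668), 250), (np.float64(11.0), 285)]
```

Request:
jog_arm:
  motion:
    - [[4.0,5.4,0],0]
    - [[8.7,10.0,0],0]
    - [[14.2,13.9,0],0]
    - [[20.1,17.1,0],0]
    - [[26.5,19.3,0],0]

```text
t: 20.25
eef_pos: [553.2, -196.3, 69.3]
tcp_rot: [3.14, -0.001, 0.259]
ft_force: [-0.4, -5.2, 0.9]
opening: 0.005
grip_force: 3.1
```

```bash
python3 snap.py 20
```

```text
jig [np.float64(-20.6), np.float64(-47.3), np.float64(69.3)] F [np.float64(-0.1), np.float64(-5.1), np.float64(2.1)] 20.3
[(np.float64(29.833333333333332), 300), (np.float64(25.666666666666668), 295), (np.float64(13.0), 155), (np.float64(9.166666666666666), 305)]
```

Request:
jog_arm:
  motion:
    - [[6.6,1.2,0],0]
    - [[13.4,1.6,0],0]
    - [[20.1,1.7,0],0]
    - [[26.9,1.7,0],0]
    - [[33.6,1.5,0],0]

```text
t: 20.8
eef_pos: [586.6, -189.0, 69.5]
tcp_rot: [3.139, -0.002, 0.26]
ft_force: [-0.3, -4.6, 1.0]
opening: 0.0
grip_force: 2.6
```

```bash
python3 snap.py 21
```

```text
jig [np.float64(13.4), np.float64(-48.5), np.float64(69.4)] F [np.float64(1.5), np.float64(-5.1), np.float64(0.8)] 20.85
[(np.float64(21.333333333333332), 345), (np.float64(19.666666666666668), 350), (np.float64(16.5), 30), (np.float64(13.833333333333334), 190)]
```

Request:
jog_arm:
  motion:
    - [[6.5,-0.8,0],0]
    - [[12.9,-2.6,0],0]
    - [[19.0,-5.2,0],0]
    - [[24.6,-8.7,0],0]
    - [[29.5,-13.2,0],0]

```text
t: 21.35
eef_pos: [611.2, -167.0, 69.0]
tcp_rot: [3.141, -0.001, 0.26]
ft_force: [1.3, -2.8, 2.5]
opening: 0.006
grip_force: 2.1
```

```bash
python3 snap.py 22
```

```text
jig [np.float64(42.5), np.float64(-32.9), np.float64(69.1)] F [np.float64(3.9), np.float64(-2.0), np.float64(1.9)] 21.4
[(np.float64(24.333333333333332), 40), (np.float64(23.166666666666668), 170), (np.float64(22.0), 35), (np.float64(20.5), 175)]
```

Request:
jog_arm:
  motion:
    - [[4.1,-5.4,0],0]
    - [[7.6,-11.0,0],0]
    - [[10.3,-17.1,0],0]
    - [[12.0,-23.5,0],0]
    - [[12.6,-30.0,0],0]

```text
t: 21.9
eef_pos: [615.1, -134.3, 68.9]
tcp_rot: [3.142, -0.0, 0.26]
ft_force: [4.5, -0.2, 0.2]
opening: 0.006
grip_force: 2.0
```

```bash
python3 snap.py 23
```

```text
jig [np.float64(54.1), np.float64(-2.1), np.float64(68.9)] F [np.float64(6.6), np.float64(1.8), np.float64(0.5)] 21.95
[(np.float64(19.0), 85), (np.float64(13.0), 90), (np.float64(12.0), 350), (np.float64(12.0), 80)]
```

Request:
jog_arm:
  motion:
    - [[-0.6,-6.7,0],0]
    - [[-1.1,-13.5,0],0]
    - [[-2.5,-20.1,0],0]
    - [[-4.7,-26.3,0],0]
    - [[-7.8,-32.0,0],0]

```text
t: 22.45
eef_pos: [599.5, -105.0, 68.9]
tcp_rot: [-3.141, -0.001, 0.26]
ft_force: [6.2, 4.7, 0.7]
opening: 0.001
grip_force: 3.4
```

```bash
python3 snap.py 24
```

```text
jig [np.float64(45.9), np.float64(30.3), np.float64(68.9)] F [np.float64(7.0), np.float64(5.1), np.float64(2.4)] 22.5
[(np.float64(17.833333333333332), 25), (np.float64(14.666666666666666), 20), (np.float64(12.5), 130), (np.float64(12.0), 30)]
```

Request:
jog_arm:
  motion:
    - [[-4.0,-5.4,0],0]
    - [[-8.7,-10.2,0],0]
    - [[-14.2,-14.2,0],0]
    - [[-20.1,-17.4,0],0]
    - [[-20.1,-17.4,0],0]

```text
t: 23.0
eef_pos: [573.7, -93.2, 68.8]
tcp_rot: [-3.139, 0.002, 0.26]
ft_force: [-0.3, 5.2, 3.4]
opening: 0.005
grip_force: 3.5
```

```bash
python3 snap.py 25
```

```text
jig [np.float64(25.0), np.float64(47.1), np.float64(68.8)] F [np.float64(1.4), np.float64(7.1), np.float64(3.7)] 23.05
[(np.float64(10.666666666666666), 165), (np.float64(8.166666666666666), 160), (np.float64(5.166666666666667), 85), (np.float64(5.0), 75)]
```

Request:
jog_arm:
  motion:
    - [[-6.0,-2.0,0],0]
    - [[-12,-2.6,0],0]
    - [[-13,-2.6,0],0]
    - [[-13,-8,0],0]
    - [[-13,-25,0],0]

```text
t: 23.55
eef_pos: [555.9, -73.8, 68.6]
tcp_rot: [-3.141, 0.001, 0.259]
ft_force: [-0.7, -0.3, -0.0]
opening: 0.005
grip_force: 0.0
```

Request:
jog_arm:
  motion:
    - [[0,-20,-20],0]
    - [[0,-50,-40],0]
    - [[0,-90,-40],0]
    - [[0,-130,-40],0]
    - [[0,-135,-40],0]

```text
t: 24.05
eef_pos: [519.4, 60.5, 108.9]
tcp_rot: [-3.141, 0.002, 0.263]
ft_force: [0.2, -0.4, -0.4]
opening: 0.006
grip_force: 0.0
```

```bash
python3 snap.py 26; python3 - <<'E'
import cv2,numpy as np
from h import *
p=read_camera("top");cv2.imwrite("pics/top26.png",p["img"])
r=[cv2.convertScaleAbs(cv2.resize(x,(390,390),interpolation=2),alpha=2) for x in (cv2.imread("pics/s26.png")[115:215,260:360],p["img"][190:310,290:410])]
cv2.imwrite("pics/c9.png",np.hstack(r))
E
```

```text
jig [np.float64(12.2), np.float64(208.8), np.float64(108.9)] F [np.float64(-0.1), np.float64(1.3), np.float64(-1.0)] 24.1
[(np.float64(49.333333333333336), 180), (np.float64(35.0), 175), (np.float64(26.166666666666668), 185), (np.float64(2.1666666666666665), 350)]
```

View pics/c9.png

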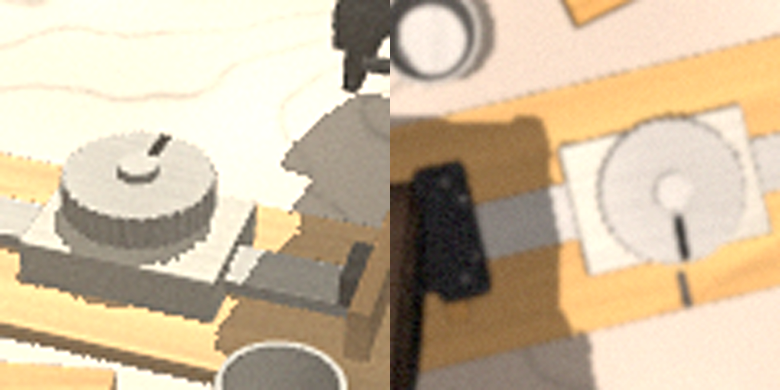

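The groove lies over the index line again in both views, after the second full turn. The plate and loose items are unmoved. Now the push: descend outside the plate.

Request:
jog_arm:
  motion:
    - [[-6,5,25],0]
    - [[-12,15,50],0]
    - [[-12,20,66],0]
    - [[-12,20,66],0]
    - [[-12,20,66],0]

```text
t: 24.65
eef_pos: [515.3, 33.8, 43.0]
tcp_rot: [-3.142, 0.001, 0.259]
ft_force: [0.3, 0.9, -0.3]
opening: 0.007
grip_force: 0.0
```

Request:
jog_arm:
  motion:
    - [[0,5,0],0]
    - [[0,10,0],0]
    - [[0,15,0],0]
    - [[0,20,0],0]
    - [[0,24,0],0]

```text
t: 25.15
eef_pos: [521.6, 10.6, 43.1]
tcp_rot: [3.141, -0.0, 0.26]
ft_force: [0.2, 0.8, -0.3]
opening: 0.003
grip_force: 0.0
```

```bash
python3 snap.py 27
```

```text
jig [np.float64(1.1), np.float64(160.7), np.float64(43.1)] F [np.float64(0.2), np.float64(0.1), np.float64(-1.1)] 25.2
[(np.float64(50.5), 180), (np.float64(35.833333333333336), 175), (np.float64(27.0), 185), (np.float64(2.0), 350)]
```

Request:
jog_arm:
  motion:
    - [[0,4,0],0]
    - [[0,8,0],0]
    - [[0,12,0],0]
    - [[0,16,0],0]
    - [[0,20,0],0]

```text
t: 25.7
eef_pos: [526.6, -8.4, 42.9]
tcp_rot: [-3.142, 0.0, 0.26]
ft_force: [-0.9, 4.2, 0.9]
opening: 0.003
grip_force: 2.1
```

Request:
jog_arm:
  motion:
    - [[0,4,0],0]
    - [[0,8,0],0]
    - [[0,12,0],0]
    - [[0,16,0],0]
    - [[0,20,0],0]

```text
t: 26.2
eef_pos: [531.8, -27.9, 43.0]
tcp_rot: [3.141, -0.0, 0.26]
ft_force: [-0.0, 4.5, 0.7]
opening: -0.001
grip_force: 2.1
```

Request:
jog_arm:
  motion:
    - [[0,3,0],0]
    - [[0,6,0],0]
    - [[0,9,0],0]
    - [[0,12,0],0]
    - [[0,15,0],0]

```text
t: 26.7
eef_pos: [535.6, -42.2, 42.9]
tcp_rot: [3.141, -0.0, 0.26]
ft_force: [0.2, 4.8, 1.7]
opening: 0.005
grip_force: 2.0
```

Request:
jog_arm:
  motion:
    - [[0,1.2,0],0]
    - [[0,2.4,0],0]
    - [[0,3.6,0],0]
    - [[0,4.8,0],0]
    - [[0,6,0],0]

```text
t: 27.2
eef_pos: [537.1, -47.9, 42.9]
tcp_rot: [3.141, -0.0, 0.26]
ft_force: [0.6, 4.7, 1.8]
opening: 0.005
grip_force: 2.0
```

Request:
jog_arm:
  motion:
    - [[0,1,0],0]
    - [[0,2,0],0]
    - [[0,3,0],0]
    - [[0,4,0],0]
    - [[0,4,0],0]

```text
t: 27.7
eef_pos: [538.2, -51.8, 43.0]
tcp_rot: [3.141, -0.0, 0.26]
ft_force: [1.3, 2.9, 1.7]
opening: 0.005
grip_force: 1.6
```

Request:
jog_arm:
  motion:
    - [[0,1,0],0]
    - [[0,2,0],0]
    - [[0,3,0],0]
    - [[0,4,0],0]
    - [[0,5,0],0]

```text
t: 28.2
eef_pos: [539.0, -55.6, 42.9]
tcp_rot: [-3.14, 0.001, 0.259]
ft_force: [1.4, 18.8, 4.2]
opening: 0.002
grip_force: 7.8
```

Request:
jog_arm:
  motion:
    - [[0,0.8,0],0]
    - [[0,1.6,0],0]
    - [[0,2.4,0],0]
    - [[0,3.2,0],0]
    - [[0,3.2,0],0]

```text
t: 28.7
eef_pos: [538.9, -56.2, 43.0]
tcp_rot: [-3.137, 0.002, 0.259]
ft_force: [-0.6, 33.5, 9.1]
opening: 0.002
grip_force: 14.8
```

Stopped hard: the force rose to 33 N with no further travel. I'll back off, lift clear and verify.

Request:
jog_arm:
  motion:
    - [[0,-5,0],0]
    - [[0,-20,0],0]
    - [[0,-45,0],0]
    - [[0,-80,-30],0]
    - [[0,-110,-70],0]

```text
t: 29.2
eef_pos: [510.1, 47.9, 112.1]
tcp_rot: [-3.141, 0.005, 0.259]
ft_force: [0.7, 0.2, 0.2]
opening: 0.005
grip_force: 0.0
```

Request:
jog_arm:
  motion:
    - [[-40,0,-40],0]
    - [[-80,0,-80],0]
    - [[-120,0,-100],0]
    - [[-120,0,-100],0]
    - [[-120,0,-100],0]

```text
t: 29.7
eef_pos: [395.5, 15.7, 213.7]
tcp_rot: [3.14, -0.002, 0.259]
ft_force: [0.5, -0.6, -0.5]
opening: 0.004
grip_force: 0.0
```

```bash
python3 snap.py 28; python3 - <<'E'
import cv2,numpy as np
from h import *
p=read_camera("top");print(state()["eef_pos"])
for o in ("spray_can","offcut","screw_cup"):
    for r in cut_out(o,p)[:1]: print(o,r["box"],r["p"])
r=[cv2.convertScaleAbs(x,alpha=2) for x in (cv2.resize(cv2.imread("pics/s28.png")[115:265,190:380],(380,300),interpolation=2),cv2.resize(p["img"][140:290,270:460],(380,300),interpolation=2))]
cv2.imwrite("pics/c10.png",np.hstack(r))
E
```

```text
jig [np.float64(-118.8), np.float64(198.3), np.float64(213.0)] F [np.float64(0.7), np.float64(0.6), np.float64(-0.2)] 29.75
[(np.float64(45.833333333333336), 180), (np.float64(32.666666666666664), 175), (np.float64(25.0), 185), (np.float64(2.0), 350)]
[396.5792487   15.89914167 212.53633248]
spray_can [405.0, 150.1, 442.5, 185.3] 0.78
offcut [342.6, 158.0, 393.1, 197.6] 0.6
screw_cup [284.9, 184.3, 319.3, 217.1] 0.75
```

View pics/c10.png

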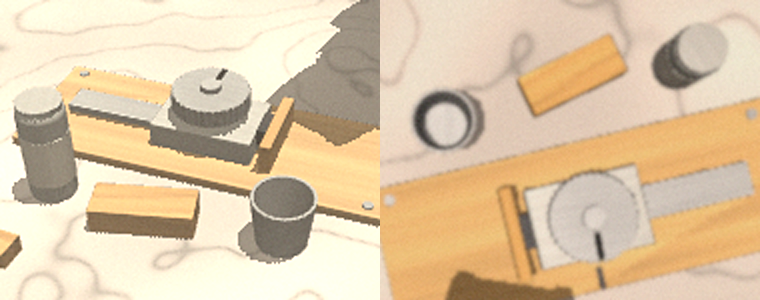

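The plate's bracket is against the bridge, the groove is on the index line, the loose items are unmoved and the arm is clear.

```bash
python3 -c "from cell import job_done; print(job_done())"
```

```text
the job is handed in; nothing more can be done
None
```

I rolled the ring two full turns anticlockwise so its groove is back on the index line, then pushed the stop plate home against the bridge; the can, offcut and cup have not moved, and the job was handed in at about 30 s.

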